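Pack the meter and shut the sampling case

ROBOT

A 7-joint arm with a two-finger parallel gripper is mounted at the origin on the work surface. World frame = base frame: x ahead of the robot, y to its left, z up, the work surface at z = 0. Lengths are in m, angles in rad, forces in N, time in s.
With the tool pointing down it reaches from about 0.425 to 0.825 m from the base axis. Payload 3.6 kg.
Tool frame: the origin (TCP) lies where the fingers leave the gripper's body, on its centre line; the fingertips stand 73 mm ahead of it and the grasp point (between the pads) lies 54 mm ahead of it; x points along the fingers, y is the direction in which the jaws open and shut, and the axes are right-handed (so a half turn about x gives the same grasp; the last joint's range is limited). The gripper opens to 85 mm and grips with 20 to 120 N. Pads are 22 mm wide; open, the fingers measure 114 mm over their backs; the gripper's body (76 mm by 85 mm) begins 54 mm behind the grasp point. The pads swing forward as they close: fully open they stand 13 mm farther back than shut.
Start: joints at [1.282, 0.615, -0.013, 1.423, 0.008, 1.103, -0.04], TCP at [0.169, -0.628, 0.304] pointing down, gripper open.
Joint ranges: [-3.12, 3.12], [-0.3, 2.06], [-1.34, 1.32], [0.26, 2.42], [-1.36, 4.5], [0.01, 1.98], [-2.84, 2.84]. Speed limits (rad/s): [2.79, 2.79, 3.14, 3.14, 3.14, 3.14, 3.14].

INTERFACE

Orientations are given as a unit quaternion [x, y, z, w].
In Python, from station import arm, snapshot, camera_info, ticket gives the robot as it stands. Calls block until the motion is done:
- arm.movep(position, orientation): joint-space move of the TCP to a pose.
- arm.line_to(position, velocity=0.15, ori=None): straight line of the TCP; ori=None keeps the orientation; velocity is the mean speed in m/s.
- arm.move_j(angles): joint-space move.
- arm.move_gripper(opening, effort=None): opening from 0.0 (shut) to 1.0 (fully open); effort is the grip in N (None keeps the last); returns when the fingers have stopped.
- arm.pause(seconds).
- arm.ik(position, orientation): joint angles nearest the present ones, or None.
- snapshot(name): name is "scene" or "top" or "wrist"; returns the picture (384x512x3 uint8, blue, green, red); there is no depth.
- camera_info(name): a dict with "fx", "fy", "cx", "cy" (pixels), "R" (3x3) and "t" (3): a world point X has camera coordinates R X + t; the wrist camera has in their place "T_tool_cam" (4x4, takes a point from camera to tool coordinates, whose origin is the TCP and whose axes are the tool frame's). Camera axes: x right, y down, z forward; pixel columns grow to the right and rows downward; lengths in m; the calibration is good to about 2 mm. The wrist camera is an equidistant fisheye: a pixel r from the principal point sees the ray r / f radians off the axis. A picture is of the moment at which its call begins: read the wrist's pose just before it. camera_info takes no time and is no camera call.
A pose or a line that the arm cannot do raises arm.MotionError and nothing moves.
- ticket.finish_job(): hands the job in, once; it reports no verdict.
Readings, each from a call of its own:
- arm.read_time(): time.
- arm.read_joint_positions(): joint angles.
- arm.read_dq(): joint speeds.
- arm.read_effort(): joint torques, N m.
- arm.read_tool_pos(): TCP position.
- arm.read_eef_rot(): TCP orientation.
- arm.read_ft_force(): force on the tool from outside, world axes, zero at the start.
- arm.read_wrist_torque(): the same for the moment, N m.
- arm.read_opening(): opening from 0.0 (shut) to 1.0 (fully open).
Only numpy, scipy, OpenCV 4.12 (cv2) and the standard library are available. Lean on these libraries where they do the work, as an engineer would, in place of code of your own. Each camera call takes 0.05 s, during which the arm holds its last target. There are 200 camera calls.

TASK

Pack the field sampling case: lay the yellow handheld meter flat, screen up, in the case's large empty front bay (set it down, do not drop it), and only then lower the lid gently, without slamming it, until it is fully shut. Leave the jar, the tall green bottle, the green box and the tin already in the case where they are.

Things in the scene. Friction and masses are not known exactly. Their poses are not given: they have to be found in the camera images.
- case: Open navy case, aluminium edges, 180 (x) x 270 (y) x 85 high without lid, walls 6, fixed to the bench. Origin: centre of underside; x from its front to its hinge side (away from the robot), z up. Foam bed 30 above the bench; dividers (tops at 75) part a large front bay, a slot at its right (63 in y) holding a teal tin, and a 56 wide rear bay with five bottles 80 high.
- bay (a point): Centre of the foam floor of the large empty front bay, 108 (case x) x 191 (case y), 30 above the bench; in the case frame at (-30, 33.5, 30). Walls stand 55 above it (dividers 45). Axes as the case.
- lid (a joint): Angle of the case's lid: 0 fully closed, grows as it opens, 1.57 upright, 1.95 fully back. The stiff hinge keeps the lid where it is left, at any angle; moving it takes about 3 N at the front edge.
- lid_hinge (a point): Middle of the hinge line, which runs along the case's y; in the case frame at (90, 0, 85.5). It turns with the lid: its x axis points in the lid's plane from the front edge towards the hinge, its z axis out of the lid's outer (upper) face.
- lid_tab (a point): Tip of the orange pull tab, middle of the lid's front edge, 205 from the hinge line. Lid: navy panel 180 x 270 x 12 thick, inner face in the hinge line's plane. Tab: 70 wide, 10 thick, juts 25 past the lid's edge. Under the front edge an aluminium lip, 80 wide, 16 deep (165 to 172 from the hinge), drops behind the case's front rim when shut.
- meter: Yellow handheld meter with black face, screen and keys, 140 (x) x 45 (y) x 34 (z), about 0.2 kg, lying on its back on the bench. Origin: centre of its underside; z points out of the screen side.
- tin: Teal and white box, 85 x 45 x 42 high, already packed in the slot at the right of the case. Origin: centre of its underside. To be left alone.
- jar: Bystander to be left alone: round jar, 60 diameter x 100 high, blue cap. Origin: centre of its underside.
- swab_box: Bystander to be left alone: green and white box, 100 x 70 x 50. Origin: centre of its underside.
- spray: Bystander to be left alone: tall green bottle, white cap, 70 diameter x 180 high. Origin: centre of its underside.
Not all that is in view belongs to the job. What is meant by the meter is not blue, and is the larger of those in its own colour.

How it is judged:
By the outcome, as a careful person would: the job done as asked, in the order asked, and still so for the second after the job is handed in, with the robot touching nothing.
It also fails if it takes over 64 s, if anything falls off the work surface, if the arm or the gripper's body presses on something with over 40 N, if the wrist force passes 120 N, or if a joint passes its speed limit or range.

## Working session

There is one attempt and no reset: what is moved stays moved. The work goes in short steps, each a Python script; the robot and the scene stay as the last script left them, time stands still between calls to the robot, and variables do not carry over. Pictures are saved under pics/ and viewed, about 8 in all and at most 12, crops included, and the job is handed in when it is done.

```bash
mkdir -p pics
python3 - <<'E'
from station import *
import cv2
for n in("scene","top"):
    im=snapshot(n); cv2.imwrite(f"pics/{n}0.png",im)
    print(n,{k:__import__('numpy').round(v,4).tolist() for k,v in camera_info(n).items()})
print(camera_info("wrist"))
print(arm.read_time(),arm.read_tool_pos(),arm.read_eef_rot())
E
```

```text
scene {'fx': 440.5112, 'fy': 440.5112, 'cx': 266.273, 'cy': 188.0741, 'R': [[0.8668, 0.4985, 0.0149], [0.3586, -0.6023, -0.7132], [-0.3465, 0.6235, -0.7008]], 't': [-0.4272, -0.1649, 1.3921]}
top {'fx': 422.5904, 'fy': 422.5904, 'cx': 260.7841, 'cy': 187.35, 'R': [[-0.0287, -0.9995, 0.0103], [-0.9974, 0.0279, -0.0658], [0.0655, -0.0122, -0.9978]], 't': [-0.0406, 0.5429, 1.4636]}
{'fx': 297.3186396354542, 'fy': 297.3186396354542, 'cx': 255.44014976592274, 'cy': 193.81222506779935, 'T_tool_cam': array([[-3.71374590e-04, -3.28368921e-01,  9.44549477e-01,
        -7.01450191e-02],
       [ 9.99999842e-01, -5.21582258e-04,  2.11850340e-04,
        -9.85604844e-04],
       [ 4.23095182e-04,  9.44549406e-01,  3.28369062e-01,
        -8.47530490e-02],
       [ 0.00000000e+00,  0.00000000e+00,  0.00000000e+00,
         1.00000000e+00]])}
0.1 [ 0.1687535  -0.62717883  0.30283219] [-0.70089003 -0.09349275  0.70112404 -0.09185511]
```

View pics/scene0.png

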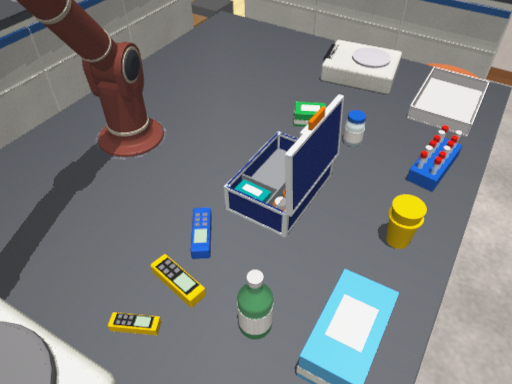

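View pics/top0.png

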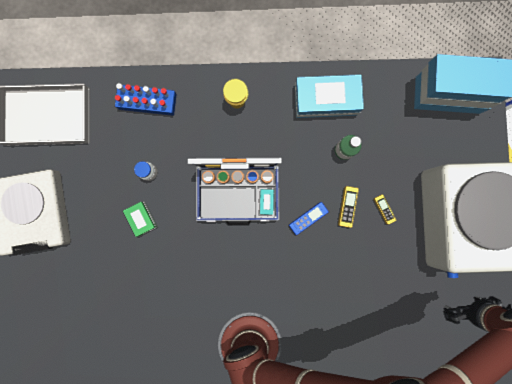

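The scene view shows the case centred near (280,180) with its lid about upright, and the larger yellow meter at (178,279). In the top view the meter is at (349,207) and the case at about (237,193). I'll enlarge both.

Run:
```python
import cv2,numpy as np
t=cv2.imread("pics/top0.png");s=cv2.imread("pics/scene0.png")
def c(im,x,y,w,h,k): return cv2.resize(im[y:y+h,x:x+w],None,fx=k,fy=k,interpolation=cv2.INTER_CUBIC)
out=np.zeros((600,800,3),np.uint8)
def put(i,x,y): out[y:y+i.shape[0],x:x+i.shape[1]]=i
put(c(t,182,150,110,78,4),0,0)     # 440x312
put(c(t,330,178,40,56,5),450,0)  # 200x280
put(c(s,215,95,140,140,2),0,315)  # 280x280
put(c(s,140,245,80,65,6),300,205+5) if 0 else put(c(s,145,248,66,60,4.5),450,300)
cv2.imwrite("pics/c1.png",out)
```

```text
(no output)
```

View pics/c1.png

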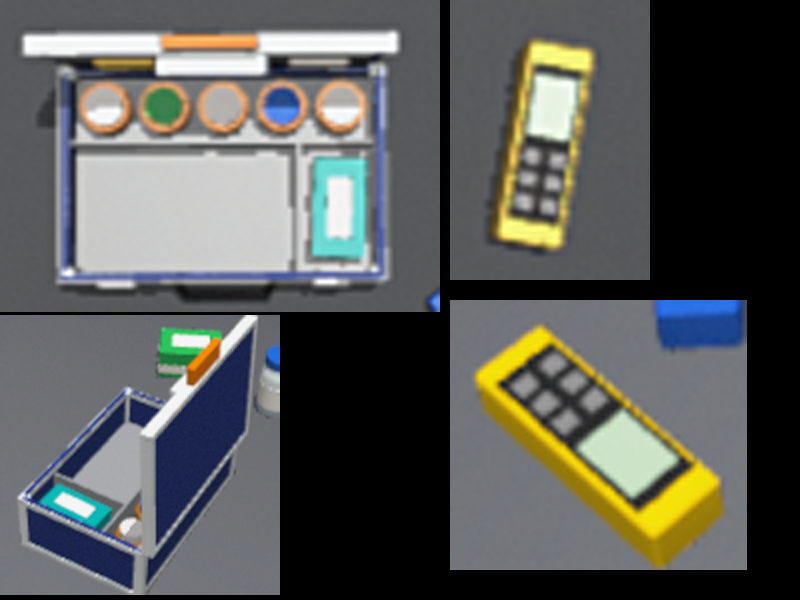

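```bash
cat > h.py <<'E'
from station import *
import numpy as np, cv2
def tri(pt,ps):
    P=[]; 
    for n in("top","scene"):
        c=camera_info(n);K=np.array([[c['fx'],0,c['cx']],[0,c['fy'],c['cy']],[0,0,1]])
        P.append(K@np.c_[c['R'],np.array(c['t'])])
    X=cv2.triangulatePoints(P[0],P[1],np.array(pt,float).T,np.array(ps,float).T); X=(X[:3]/X[3]).T
    e=[]
    for p,q in zip(P,(pt,ps)):
        u=(p@np.c_[X,np.ones(len(X))].T); e.append(np.linalg.norm((u[:2]/u[2]).T-np.array(q),axis=1))
    return X,np.array(e).T
def onz(n,px,z):
    c=camera_info(n);R=np.array(c['R']);t=np.array(c['t']);o=-R.T@t
    d=np.array([((u-c['cx'])/c['fx'],(v-c['cy'])/c['fy'],1) for u,v in px])@R
    return o+d*((z-o[2])/d[:,2])[:,None]
E
python3 - <<'E'
from h import *
np.set_printoptions(precision=4,suppress=True)
mt=[(346.2,186.4),(358.8,188),(352,227.6),(339,226)];ms=[(205,288.4),(191.2,301.3),(151,265.6),(165.4,253.8)]
X,e=tri(mt,ms);print(X,e,X.mean(0))
print(onz("top",mt,.034),onz("scene",ms,.034))
ct=[(197.5,219.5),(278.5,219.5),(278.,167.5)];cs=[(278.5,133),(227.5,185.5),(283.5,211.5)]
X,e=tri(ct,cs);print(X,e)
print(onz("top",ct,.085),onz("scene",cs,.085))
# tab/lid: top-right lid corner & tab
lt=[(182+398/4,150+43/4),(182+24/4,150+43/4),(182+210/4,150+42/4)]
ls=[(215+150/2,95+(432-315)/2),(215+252/2,95+4/2),(215+204/2,95+(362-315)/2)]
X,e=tri(lt,ls);print(X,e)
E
```

```text
[[ 0.5377 -0.3526  0.0283]
 [ 0.5314 -0.3952  0.0309]
 [ 0.3949 -0.3659  0.0277]
 [ 0.4012 -0.3218  0.0258]] [[0.6402 0.9346]
 [0.9039 1.3522]
 [1.0095 1.3946]
 [0.8187 1.1057]] [ 0.4663 -0.3589  0.0282]
[[ 0.5355 -0.3526  0.034 ]
 [ 0.5287 -0.3963  0.034 ]
 [ 0.3924 -0.3667  0.034 ]
 [ 0.3992 -0.322   0.034 ]] [[ 0.542  -0.3543  0.034 ]
 [ 0.5353 -0.395   0.034 ]
 [ 0.4015 -0.3673  0.034 ]
 [ 0.4084 -0.3247  0.034 ]]
[[ 0.4379  0.1604  0.0787]
 [ 0.4334 -0.1075  0.0865]
 [ 0.6029 -0.114   0.0898]] [[0.6912 0.7268]
 [1.8734 2.2623]
 [0.3597 0.4647]]
[[ 0.436   0.1584  0.085 ]
 [ 0.4282 -0.111   0.085 ]
 [ 0.6024 -0.1148  0.085 ]] [[ 0.4435  0.1543  0.085 ]
 [ 0.4373 -0.1033  0.085 ]
 [ 0.6019 -0.1093  0.085 ]]
[[ 0.6055 -0.1133  0.2701]
 [ 0.6108  0.1591  0.2597]
 [ 0.6065  0.0221  0.2768]] [[1.6631 2.1271]
 [0.2832 0.305 ]
 [0.6369 0.7443]]
```

Triangulated: the meter is 140 x 45, centre about (0.467,-0.359), yaw about -12.6°. The case centre is about (0.525,0.022), yaw about -1.5°, with the lid near upright. The two cameras disagree by 6–8 mm, so I'll refine with close wrist views.

```bash
cat >> h.py <<'E'
from scipy.spatial.transform import Rotation as Ro
import json
def down(deg):
    a=np.radians(deg);x=np.array([0,0,-1.]);y=np.array([np.cos(a),np.sin(a),0])
    return Ro.from_matrix(np.c_[x,y,np.cross(x,y)]).as_quat()
def shot(name):
    p,q=arm.read_tool_pos(),arm.read_eef_rot();im=snapshot("wrist")
    cv2.imwrite(f"pics/{name}.png",im);json.dump([list(map(float,p)),list(map(float,q))],open(f"pics/{name}.json","w"));return im
def wray(name,px):
    p,q=json.load(open(f"pics/{name}.json"));c=camera_info("wrist");T=np.array(c['T_tool_cam']);R=Ro.from_quat(q).as_matrix()
    v=(np.atleast_2d(px)-[c['cx'],c['cy']])/c['fx'];th=np.linalg.norm(v,axis=1,keepdims=True)
    d=np.c_[v/th*np.sin(th),np.cos(th)]
    return np.array(p)+R@T[:3,3], d@(R@T[:3,:3]).T
def wz(name,px,z):
    o,d=wray(name,px);return o+d*((z-o[2])/d[:,2])[:,None]
def wtri(n1,p1,n2,p2):
    o1,d1=wray(n1,p1);o2,d2=wray(n2,p2);out=[]
    for a,b in zip(d1,d2):
        s,_,_,_=np.linalg.lstsq(np.c_[a,-b],o2-o1,rcond=None);A=o1+a*s[0];B=o2+b*s[1];out.append(np.r_[(A+B)/2,np.linalg.norm(A-B)])
    return np.array(out)
E
python3 - <<'E'
from h import *
print(Ro.from_quat(arm.read_eef_rot()).as_matrix().round(2))
q=down(77.4)
arm.movep([.46,-.40,.26],q);a=shot("m1");arm.line_to([.46,-.32,.26],.25);b=shot("m2")
q=down(88.5)
arm.movep([.45,-.03,.36],q);c=shot("k1");arm.line_to([.45,.07,.36],.25);d=shot("k2")
print(arm.read_time())
out=np.vstack([np.hstack([a,b]),np.hstack([c,d])])
cv2.imwrite("pics/w1.png",cv2.resize(out,(800,600),interpolation=cv2.INTER_AREA))
E
```

```text
[[-0.    0.26 -0.97]
 [ 0.   -0.97 -0.26]
 [-1.   -0.    0.  ]]
3.95
```

View pics/w1.png

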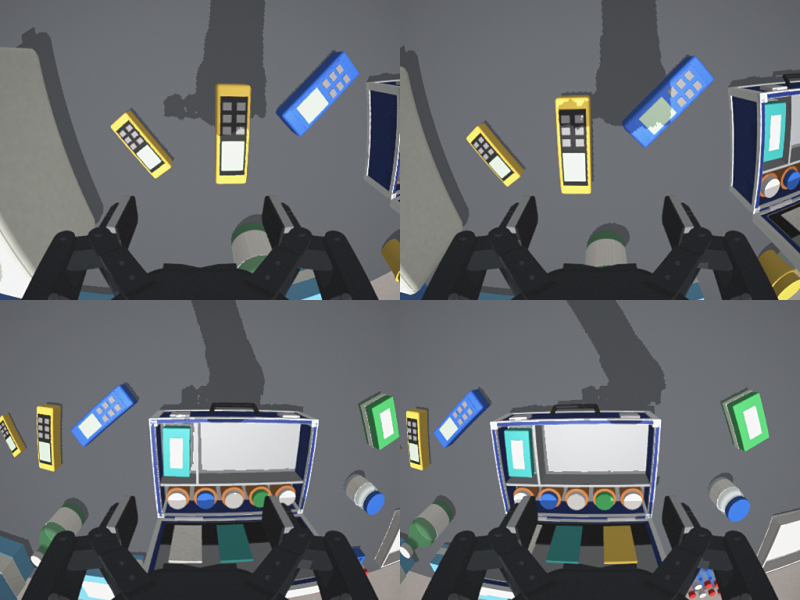

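Top row: the meter lies at about (232,133) and (575,145), unobstructed. Bottom row: the case with its empty bay around (255,447) and (598,447). Enlarging those regions.

Run:
```python
import cv2,numpy as np
out=np.zeros((600,800,3),np.uint8)
def put(n,x,y,w,h,k,X,Y):
    i=cv2.imread(f"pics/{n}.png")[y:y+h,x:x+w];i=cv2.resize(i,None,fx=k,fy=k,interpolation=cv2.INTER_CUBIC);i=i[:600-Y,:800-X];out[Y:Y+i.shape[0],X:X+i.shape[1]]=i
put("m1",265,100,60,140,3,0,0);put("m2",190,115,60,140,3,185,0)
put("k1",185,134,220,150,2,365,0);put("k2",110,134,220,150,2,365,300)
cv2.imwrite("pics/c2.png",out)
```

```text
(no output)
```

View pics/c2.png

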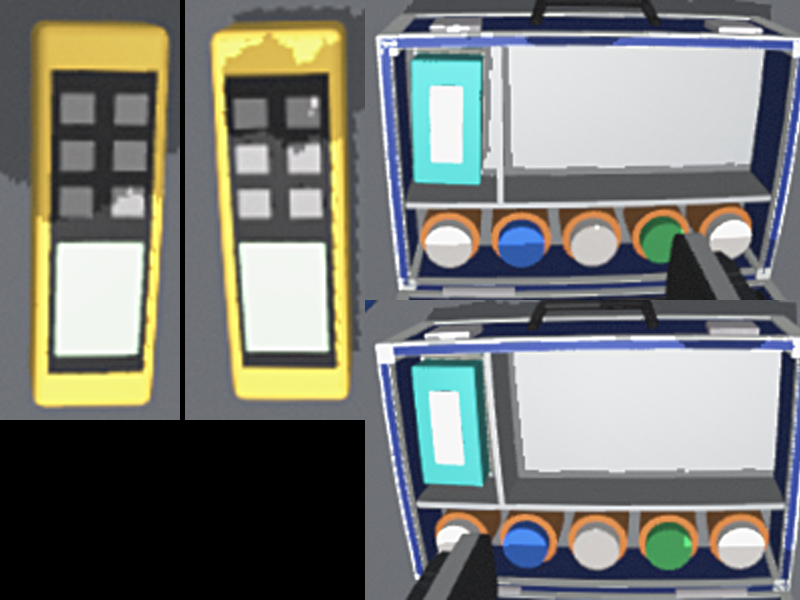

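Run:
```python
from h import *
np.set_printoptions(precision=4,suppress=True)
A=np.array
m1=A([(52,70),(158,72),(143,373),(48,370)])/3+[265,100]
m2=A([(40,77),(145,74),(151,367),(57,354)])/3+[190,115]
X=wtri("m1",m1,"m2",m2);print(X,X.mean(0))
for n,m in(("m1",m1),("m2",m2)):
    Y=wz(n,m,.034);v=Y[3]+Y[2]-Y[0]-Y[1];print(n,Y.mean(0),np.degrees(np.arctan2(v[1],v[0])),np.linalg.norm(v)/2)
o1=A([(32,25),(168,25),(150,405),(32,402)])/3+[265,100]
print("outer",wz("m1",o1,.034))
k1=A([(15,40),(135,202),(405,196),(137,46),(145,170),(385,167)])/2+[185,134]
k2=A([(15,48),(134,205),(428,211),(123,52),(160,175),(410,168)])/2+[110,134]
X=wtri("k1",k1,"k2",k2);print(X)
C=A([(-90,-135),(26,-64),(26,129),(-84,-64),(24,-62),(24,129)])/1000.
Z=[.085,.075,.075,.075,.03,.03]
for nm,S in (("tri",X[:,:2]),)+tuple((n,A([wz(n,[p],z)[0,:2] for p,z in zip(k,Z)])) for n,k in(("k1",k1),("k2",k2))):
    c0,s0=C.mean(0),S.mean(0);a,b=C-c0,S-s0
    yaw=np.arctan2((a[:,0]*b[:,1]-a[:,1]*b[:,0]).sum(),(a*b).sum());R=A([[np.cos(yaw),-np.sin(yaw)],[np.sin(yaw),np.cos(yaw)]])
    t=s0-R@c0;print(nm,"yaw",np.degrees(yaw),"case",t,"bay",t+R@[-.03,.0335],"res mm",((C@R.T+t-S)*1000).round(1).tolist())
```

```text
[[ 0.4101 -0.3622  0.0347  0.0003]
 [ 0.4175 -0.3274  0.0348  0.0002]
 [ 0.5239 -0.3508  0.0356  0.001 ]
 [ 0.5139 -0.3848  0.0335  0.004 ]] [ 0.4663 -0.3563  0.0346  0.0014]
m1 [ 0.4672 -0.3562  0.034 ] -12.191834652290765 0.10913412972028691
m2 [ 0.4659 -0.3563  0.034 ] -12.345738399035913 0.10635798906936816
outer [[ 0.3939 -0.3655  0.034 ]
 [ 0.4027 -0.3209  0.034 ]
 [ 0.5391 -0.3499  0.034 ]
 [ 0.5274 -0.3931  0.034 ]]
[[ 0.4324 -0.1071  0.0815  0.0002]
 [ 0.5431 -0.0383  0.0815  0.0011]
 [ 0.5655  0.1659  0.053   0.0052]
 [ 0.4395 -0.0336  0.0796  0.0001]
 [ 0.5447 -0.0315  0.0276  0.0021]
 [ 0.5476  0.1567  0.0262  0.0037]]
tri yaw -1.9208666245027353 case [0.5248 0.0294] bay [0.496  0.0639] res mm [[-2.0, 4.7], [5.6, 2.9], [-10.4, -8.4], [-0.7, 1.9], [2.0, -1.9], [5.5, 0.9]]
k1 yaw -0.9531101670348882 case [0.5224 0.0275] bay [0.493  0.0615] res mm [[-1.6, 0.3], [1.6, 1.5], [-0.5, 2.2], [-3.1, -1.4], [2.9, -3.5], [0.6, 0.8]]
k2 yaw -0.8015587095028512 case [0.5232 0.0285] bay [0.4937 0.0624] res mm [[-0.3, 0.1], [1.3, 4.6], [-5.7, -3.7], [-2.1, 0.7], [1.6, -2.9], [5.1, 1.3]]
```

The estimates agree: the meter is at (0.466,-0.357), yaw -12.3°, top height measured 0.0346. The bay is at (0.4935,0.061), yaw about -1.2°. Picking now.

Run:
```python
from h import *
q=down(77.7)
arm.move_gripper(.8,40)
arm.movep([.4662,-.357,.18],q);arm.line_to([.4662,-.357,.077],.1)
arm.move_gripper(0,40);print("open",arm.read_opening(),arm.read_ft_force())
arm.line_to([.4662,-.357,.25],.15);arm.pause(.2);print(arm.read_opening(),arm.read_ft_force())
for a in(-1.2,178.8):
    j=arm.ik([.4935,.061,.22],down(a));print(a,None if j is None else np.round(j,2))
print(arm.read_time(),np.round(arm.read_joint_positions(),2))
```

```text
open 0.517695059363798 [-0.37606887  0.5487089   4.34781984]
0.5232522403476204 [-0.43766521  0.10463908 -1.09037459]
-1.2 [ 0.03  0.51 -0.29  1.95  0.21  0.71 -0.41]
178.8 [ 0.48  0.7  -1.03  1.94  0.75  0.94  2.19]
8.975 [ 1.02  0.66 -0.67  1.67  0.47  0.99  1.54]
```

Run:
```python
from h import *
q=down(-1.2)
arm.movep([.4935,.061,.25],q);arm.line_to([.4935,.061,.125],.15);arm.pause(.3)
f0=arm.read_ft_force()[2];z=.113;arm.line_to([.4935,.061,z],.04);arm.pause(.2)
while z>.1035:
    z-=.001;arm.line_to([.4935,.061,z],.03);arm.pause(.1);f=arm.read_ft_force()[2]-f0;print(round(z,4),round(f,2),end=' ')
    if f>1.5:break
im=shot("p1");cv2.imwrite("pics/p1v.png",im)
print(arm.read_time(),arm.read_opening(),arm.read_tool_pos())
```

```text
0.112 -0.85 0.111 -0.66 0.11 0.53 0.109 -0.4 0.108 0.27 0.107 6.38 14.75 0.5159028610039358 [0.49393028 0.06107217 0.10778009]
```

View pics/p1v.png

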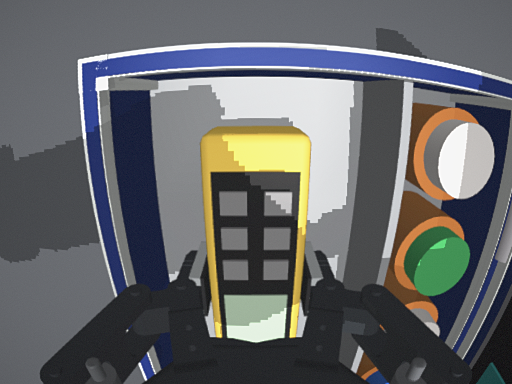

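The meter touched the floor at TCP z 0.107, as expected. It lies flat, screen up (face at columns 210–300), with clear margins to the walls. I'll release it, go up and over behind the lid, and check.

Run:
```python
from h import *
arm.move_gripper(.74,20);arm.pause(.2);print(arm.read_ft_force())
arm.line_to([.4935,.061,.25],.12);arm.line_to([.4935,.061,.40],.25);arm.move_gripper(0,20)
for a in(-91.2,88.8):
    j=arm.ik([.67,.025,.42],down(a));print(a,None if j is None else np.round(j,2))
    j=arm.ik([.47,.025,.17],down(a));print(a,None if j is None else np.round(j,2))
arm.movep([.67,.025,.42],down(88.8))
t=snapshot("top");s=snapshot("scene");print(arm.read_time(),arm.read_opening())
c=lambda im,x,y,w,h,k:cv2.resize(im[y:y+h,x:x+w],None,fx=k,fy=k,interpolation=cv2.INTER_CUBIC)
cv2.imwrite("pics/v1.png",np.hstack([c(t,180,145,112,90,3.5),c(s,215,80,150,118,2.67)[:315]]))
```

```text
[ 5.15347887 -0.14944349  2.98764122]
-91.2 [-0.08  0.58  0.01  1.15 -0.01  1.4  -1.66]
-91.2 [-0.09  0.54 -0.02  2.08  0.02  0.52 -1.71]
88.8 [ 0.25  0.65 -0.67  1.14  0.39  1.47  1.2 ]
88.8 [ 0.27  0.6  -0.55  2.07  0.53  0.62  0.91]
19.4417 -0.00015094173367793376
```

View pics/v1.png

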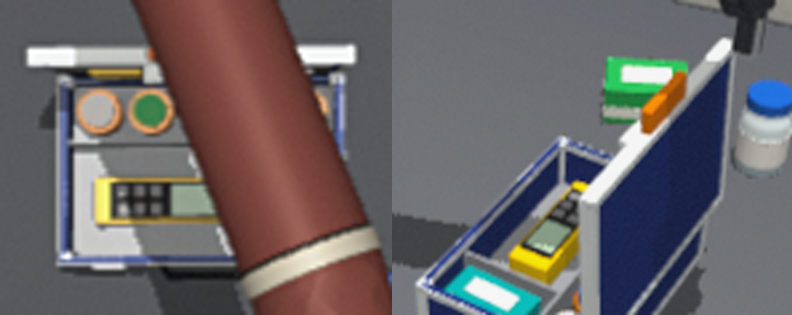

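Both views show the meter flat inside the bay, clear of the walls, with the other items undisturbed and the fingertips behind the lid. Next: descend behind the lid, find contact, then follow its arc down under force watch.

```bash
cat > lid.py <<'E'
from h import *
H=np.array([.613,.025,.0855]);r=.155
def tcp(th): 
    s,c=np.sin(th),np.cos(th);return H+[-r*c+.012*s+.011,0,r*s+.012*c+.073]
E
python3 - <<'E'
from lid import *
z=tcp(np.pi/2)[2]
arm.line_to([.67,.025,z],.12);arm.pause(.3);f0=arm.read_ft_force();print("f0",f0,arm.read_tool_pos())
x=.655;arm.line_to([x,.025,z],.06)
while x>.60:
    x-=.002;arm.line_to([x,.025,z],.03);f=arm.read_ft_force()-f0
    if abs(f[0])>1.5:break
print("contact x",x,f,arm.read_time())
E
```

```text
f0 [-0.36330028  0.27452966  0.00157103] [0.67012584 0.02505842 0.3140233 ]
contact x 0.633 [ 1.78240551e+00  4.43925922e-02 -1.34541560e-03] 23.925
```

Contact at x 0.633 means the lid is at about 89°, matching the model. Closing along the arc.

Run:
```python
from lid import *
log=[]
for d in list(range(86,10,-4))+list(range(10,-1,-1)):
    arm.line_to(tcp(np.radians(d)),.055 if d>10 else .025);f=arm.read_ft_force();log.append((d,*np.round(f[[0,2]],1)))
    if np.linalg.norm(f)>15:break
print(*log);print(arm.read_tool_pos(),arm.read_time())
cv2.imwrite("pics/l.png",cv2.resize(snapshot("scene")[80:240,200:370],None,fx=3,fy=3,interpolation=cv2.INTER_CUBIC))
```

```text
(86, np.float64(-0.0), np.float64(-0.0)) (82, np.float64(0.7), np.float64(-0.0)) (78, np.float64(0.3), np.float64(0.1)) (74, np.float64(-0.3), np.float64(0.7)) (70, np.float64(0.1), np.float64(-0.3)) (66, np.float64(0.1), np.float64(0.3)) (62, np.float64(-0.0), np.float64(0.6)) (58, np.float64(0.1), np.float64(0.8)) (54, np.float64(1.2), np.float64(0.1)) (50, np.float64(-0.5), np.float64(0.0)) (46, np.float64(0.4), np.float64(0.6)) (42, np.float64(0.3), np.float64(-1.1)) (38, np.float64(0.7), np.float64(0.3)) (34, np.float64(0.5), np.float64(0.8)) (30, np.float64(0.6), np.float64(-0.4)) (26, np.float64(-0.1), np.float64(0.9)) (22, np.float64(-0.8), np.float64(-0.3)) (18, np.float64(0.5), np.float64(0.9)) (14, np.float64(0.2), np.float64(-0.4)) (10, np.float64(-0.3), np.float64(-0.3)) (9, np.float64(-0.7), np.float64(0.5)) (8, np.float64(0.0), np.float64(0.8)) (7, np.float64(-0.2), np.float64(0.1)) (6, np.float64(0.8), np.float64(-0.5)) (5, np.float64(-0.1), np.float64(0.4)) (4, np.float64(0.0), np.float64(-0.6)) (3, np.float64(-0.0), np.float64(-0.1)) (2, np.float64(0.3), np.float64(-0.7)) (1, np.float64(-0.6), np.float64(-0.2)) (0, np.float64(0.5), np.float64(-0.2))
[0.46891241 0.02498979 0.17035007] 33.6833
```

View pics/l.png

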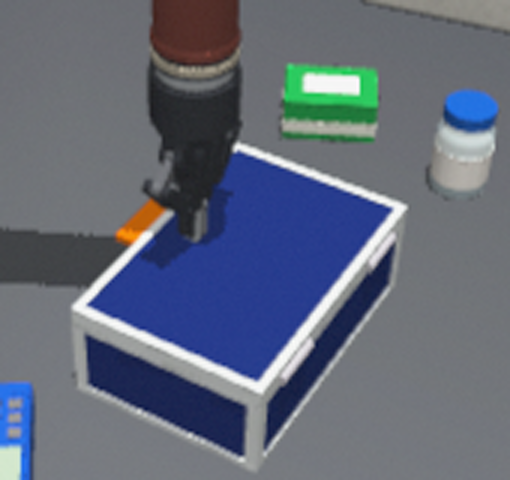

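The lid now lies on the case. The readings show no contact force at this height, so I'll press down gently until I feel a firm stop.

Run:
```python
from lid import *
p=tcp(0.);p[0]-=.003
for k in range(15):
    p[2]-=.001;arm.line_to(p,.02);arm.pause(.1);f=arm.read_ft_force();print(round(p[2],4),np.round(arm.read_tool_pos()[2],4),np.round(f[2],1))
    if f[2]>15:break
```

```text
0.1695 0.1702 4.9
0.1685 0.1701 13.6
0.1675 0.17 22.3
```

There's a firm stop at tip height 0.097, against 0.0975 expected for a fully shut lid. Retreating for a last look.

Run:
```python
from lid import *
p=arm.read_tool_pos();arm.line_to([p[0],p[1],p[2]+.05],.05);arm.line_to([p[0],p[1],.40],.2)
arm.movep([.35,-.45,.40],down(60));arm.pause(.5)
cv2.imwrite("pics/f.png",np.hstack([cv2.resize(snapshot("scene")[90:260,200:390],None,fx=2,fy=2),cv2.resize(snapshot("top")[90:260,110:300],None,fx=2,fy=2)]));print(arm.read_time(),arm.read_ft_force())
```

```text
39.475 [-0.25206191 -0.62797585  1.26983555]
```

View pics/f.png

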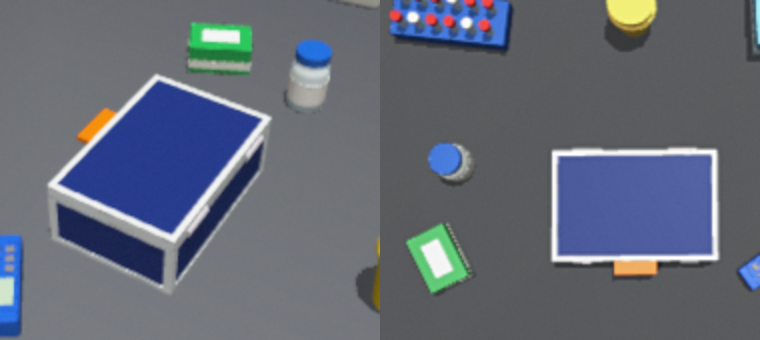

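The lid is flush and shut, the jar and green box are where they were, and the arm is clear.

```bash
python3 -c "
from station import *
print(ticket.finish_job())"
```

```text
the job is handed in; nothing more can be done
None
```

The job is done and handed in at about 39.5 s of the 64 s allowed. The larger yellow meter lies flat, screen up, in the front bay, and the lid is fully shut.

- **Meter:** I set it down under force control. It touched the foam at a TCP height of 0.107 m, as predicted, and I checked it in two camera views before moving the lid.
- **Lid:** I followed it down its arc slowly with the closed fingertips. It stopped firmly at a fingertip height of 0.097 m (0.0975 m expected when shut), with a final press of about 22 N. The last pictures show it flush.
- **Other items:** The jar and green box look unmoved in the last pictures. The tin looked untouched just before the lid was closed. The tall green bottle was outside the last crops, but the arm did no work near it.
- **Checks that disagreed:**
    - The fixed cameras differed by 6–8 mm, so I used close wrist views instead.
    - One divider point (the rear divider's left end) fitted about 10 mm off, inside the bay's clearance.
    - I read a 5 N sideways force when releasing the meter, but the pictures afterwards showed it undisturbed.
    - The wrist force showed almost nothing while the lid was moving, so the evidence that it shut is the firm stop and the pictures.

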